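Uncap the sample canister and stand the test bar on the hardness stage

ROBOT

A 7-joint arm with a two-finger parallel gripper is mounted at the origin on the work surface. World frame = base frame: x ahead of the robot, y to its left, z up, the work surface at z = 0. Lengths are in mm, angles in degrees, forces in N, time in s.
With the tool pointing down it reaches from about 425 to 1025 mm from the base axis. Payload 9.4 kg.
Tool frame: the origin (TCP) lies on the mounting face of the last link; the fingertips stand 186 mm ahead of it and the grasp point (between the pads) lies 167 mm ahead of it; z points along the fingers, y is the line along which they close (so a half turn about z gives the same grasp; the last joint's range is limited). The gripper opens to 93 mm and grips with 3 to 60 N. Pads are 15 mm wide; open, the fingers measure 128 mm over their backs; the gripper's body (75 mm by 188 mm) begins 65 mm behind the grasp point.
Start: joints at [-69.54, 34.337, -0.143, 91.639, 0.103, 54.024, -4.572], TCP at [304.73, 657.848, 404.718] pointing down, gripper open.
Joint ranges: [-147.43, 147.43], [-19.82, 112.94], [-74.19, 73.91], [6.32, 146.72], [-59.91, 239.91], [6.04, 106.73], [-150.56, 150.56]. Speed limits (degrees/s): [127.2, 127.2, 172.46, 172.46, 180, 180, 180].

INTERFACE

Orientations are given as a 3x3 rotation matrix whose columns are the frame's x, y, z axes.
In Python, from workcell import sense, vision, job, nets gives the robot as it stands.
- The arm moves only by the tool move_arm, never from a script. Its argument "targets" is text: rows parted by semicolons, each of 7 numbers parted by spaces: the shift along the tool's x, y, z in mm, then the turn, a rotation vector about the tool's x, y, z in rad, then the opening in per cent of the stroke, from 0 (shut) to 100 (fully open). A call has 1 to 8 rows; each row is the pose to reach, as a shift and turn from the pose commanded when the call began, along the tool's axes at that moment; what a row does not reach only later rows make up. A row lasts 1/10 s, in which the tool goes at most 50 mm and 8.59 degrees, less where a joint would pass 70% of its speed; a pose out of reach is approached as far as the arm can. A call with a gripper value outside its range is refused whole. The fingers move at their own pace and stop on an object; "newtons" is the grip in N (left out, the last holds). Time passes only in rows, so rows that repeat a pose let the fingers close. It gives the time, the measured TCP pose, the force, the opening and the grip force at its end, in the units of the state.
- sense(): the state, without advancing time (a new reading comes with each control period).
- vision.camera(name): name is "scene" or "top"; returns the picture (420x560x3 uint8, red, green, blue); there is no depth.
- vision.camera_info(name): a dict with "fx", "fy", "cx", "cy" (pixels), "R" (3x3) and "t" (3): a world point X has camera coordinates R X + t. Camera axes: x right, y down, z forward; pixel columns grow to the right and rows downward; lengths in mm; the calibration is good to about 2 mm. A picture is of the moment at which its call begins. camera_info takes no time and is no camera call.
- job.job_done(): hands the job in; it is judged then, once.
Trained networks look in the newest picture that a camera, given by its name, has taken for a name from the list of things; names that differ only in an ending like _2 or _b are one class to them, and where a whole thing is asked for, a point or a joint stands for the part that bears it (a point fixed in the world has none). Each returns a list of dicts, best first, with "confidence" (0 to 1); they miss things now and then, are a little off and sometimes report something else, mostly with a low value. They report only what shows in the picture. A call takes as long as a camera call. They do not tell look-alikes from the thing itself.
- nets.silhouettes(camera, target): "pixels" (420x560 bool, what is visible of it) and "pixel" ([column, row] in pixels, amid what is visible of it).
The state is a dict: "time": time; "qpos": joint angles; "dq": joint speeds; "joint_efforts": joint torques, N m; "tcp_pos": TCP position; "ee_rot": TCP orientation; "contact_force": force on the tool from outside, world axes, zero at the start; "moment": the same for the moment, N m; "gripper_width": finger opening in mm; "finger_force": force on a finger pad.
Only numpy, scipy, OpenCV 4.12 (cv2) and the standard library are available. Lean on these libraries where they do the work, as an engineer would, in place of code of your own. Each camera call takes 0.05 s, during which the arm holds its last target. There are 200 camera calls.

TASK

Lift the loose orange cap off the sample canister and stand it, open end down, on the blue mat. Then pull the round metal test bar out of the canister and stand it upright, red-banded end up as it came, in the middle of the stage's round steel plate. Leave the canister standing where it is, do not let the bar fall over, and do not disturb the other things on the bench.

Things in the scene. Friction and masses are not known exactly. Their poses are not given: they have to be found in the camera images.
- canister: Loose weighted aluminium canister, 0.85 kg, upright, 80 mm tall; origin at its underside's centre. Foot 76 mm across; 72 mm shoulder at 60 mm height, on which the cap rests; above it a neck, 52 mm outside, 44 mm inside, up to 80 mm. Inner floor at 6 mm. Holds the test bar, hidden by the cap at first. It and the grey canister may swap places.
- cap: Loose orange cap, 0.09 kg, over the canister's neck (3 mm radial play, no thread): an upside-down pot, 66 mm across, 85 mm tall, wall 3.5 mm. On top a straight grip bar, 56 mm along its x, 14 mm thick in y, 27 mm high (top 112 mm above origin). Origin: centre of the open underside, z up; starts 60 mm above the table. Raise it over 76 mm straight up to clear the bar inside.
- bar: Loose round aluminium test bar, about 0.28 kg, 32 mm diameter, 130 mm long, flat ends, red band 108 to 116 mm above its foot. Origin: centre of the foot, z towards the banded end. Stands loosely in the canister (up to 6 mm off-centre), foot 6 mm and top 136 mm above the table: 56 mm stand out of the neck once the cap is off.
- mat: Blue plastic mat fixed flat on the table, 200 mm (its x) by 170 mm (its y), 3 mm thick; origin at the centre of its underside (table height). The mat and the stage may change places.
- stage: Specimen stage of the hardness tester, fixed to the table: dark block 130 by 130 mm with a round bare steel plate 90 mm across on top, and two micrometer drives that stick out 60 mm from the block's top part at 30 mm height, one to its -x and one to its -y side. Origin at the centre of the underside.
- stage_top (a point): Centre of the upper face of the stage's round steel plate, 50 mm above the table; the plate is flat, without any rim.
- grey_canister: Bystander: closed canister of the same kind with a grey cap, 0.9 kg, 74 mm across, 130 mm tall with its grip bar; origin at the centre of its underside. Leave alone.
- puck_black: Bystander: black specimen puck, 40 mm across, 22 mm tall, origin at the underside's centre.
- puck_green: Bystander: green specimen puck, 40 mm across, 22 mm tall, origin at the underside's centre.
- screwdriver: Bystander: screwdriver lying on the table, handle towards its -x.
- mug: Bystander: white mug, 80 mm across, 90 mm tall, origin at the underside's centre.
- bottle: Bystander: white bottle with a red cap, 60 mm across, 150 mm tall, origin at the underside's centre.
There are look-alikes about, which are no part of the job. Of the things like the cap, leave any that is green; of the rest the larger one is meant.

How it is judged (in metres and radians):
On the way, in this order (a step that is already met when the one before it is completed fails the run):
1. the cap stands on the blue mat (angle between cap's own z axis and vertical below 0.15 rad and z of cap in the frame of mat between -0.003 and 0.01 m and x of cap in the frame of mat between -0.075 and 0.075 m and y of cap in the frame of mat between -0.06 and 0.06 m and linear speed of cap below 0.02 m/s), for 0.2 s.
2. the bar stands on the steel plate (angle between bar's own z axis and vertical below 0.1 rad and horizontal distance between bar and stage_top below 0.03 m and z of bar in the frame of stage_top between -0.004 and 0.006 m and linear speed of bar below 0.02 m/s), for 0.2 s.
At the end, for the whole second after the job is handed in: Cap at rest on the mat, open end down (tilt < 0.15), centre within 75 mm (mat x) and 60 mm (mat y) of the mat's; bar at rest upright (tilt < 0.10), band up, foot on the steel plate within 30 mm of its centre; canister upright on the table within 50 mm of its start (all of step 1 and all of step 2 and angle between canister's own z axis and vertical below 0.1 rad and height (world z) of canister below 0.005 m and distance of canister from where it was at the start of the episode below 0.05 m); the robot touches nothing.
It fails at once if the bar falls over (tilts more than 0.7 rad) (angle between bar's own z axis and vertical above 0.7 rad).
It fails at once if the canister is tipped (more than 0.4 rad) (angle between canister's own z axis and vertical above 0.4 rad).
It fails at once if a bystander (grey canister, puck, screwdriver, mug or bottle) is moved by more than 30 mm (distance of any of grey_canister, puck_black, puck_green, screwdriver, mug, bottle from where it was at the start of the episode above 0.03 m).
It also fails if it takes over 56 s, if anything falls off the work surface, if the arm or the gripper's body presses on something with over 40 N, if the wrist force passes 120 N, or if a joint passes its speed limit or range.

## Working session

There is one attempt and no reset: what is moved stays moved. The work goes in short steps, Python scripts to look and compute and a tool call to move; the robot and the scene stay as the last step left them, time stands still between calls to the robot, and variables do not carry over. Pictures are saved under pics/ and viewed, at most 10 in all, crops included, and the job is handed in when it is done.

Besides the shell and the picture viewer there is one more tool, called after "Call:" in YAML: its name, and indented under it one key for each argument. move_arm: Moves the arm, as the interface text tells. Its arguments: {"type":"object","properties":{"targets":{"type":"string"},"newtons":{"type":"number"}},"required":["targets"]}

```bash
mkdir -p pics; python3 - <<'E'
from workcell import sense, vision, job, nets
import cv2,numpy as np
for n in("scene","top"):
    im=vision.camera(n); cv2.imwrite(f"pics/{n}0.png",im[:,:,::-1])
    i=vision.camera_info(n); print(n,i, "campos",-np.array(i["R"]).T@np.array(i["t"]))
s=sense(); print(s["time"],s["tcp_pos"],s["ee_rot"],s["gripper_width"])
E
```

```text
scene {'fx': 470.7047146218008, 'fy': 470.7047146218008, 'cx': 294.70835363109285, 'cy': 216.31204618068472, 'R': array([[ 0.10441596,  0.99450081,  0.00808961],
       [ 0.51566942, -0.04718302, -0.85548747],
       [-0.85040129,  0.09349811, -0.51776032]]), 't': array([-116.03305705, -242.62695481, 1679.20223208])} campos [1565.22674909  -53.0551413   662.79862828]
top {'fx': 409.0120996628806, 'fy': 409.0120996628806, 'cx': 275.7381790748267, 'cy': 214.5702812998845, 'R': array([[ 0.01261677, -0.99979617, -0.01576191],
       [-0.99089625, -0.01038836, -0.13422632],
       [ 0.13403522,  0.01731192, -0.99082534]]), 't': array([ 50.98811698, 619.40160269, 932.19493642])} campos [ 488.17247001   41.27421183 1007.58603202]
0.1 [304.64149234 657.69625785 403.95351802] [[-9.07415169e-01  4.20235031e-01 -4.78682653e-04]
 [ 4.20235290e-01  9.07414264e-01 -1.28630655e-03]
 [-1.06187607e-04 -1.36837342e-03 -9.99999058e-01]] 93.38768136221788
```

View pics/scene0.png

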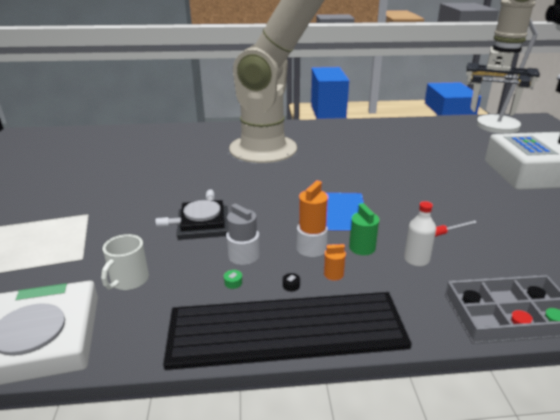

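View pics/top0.png

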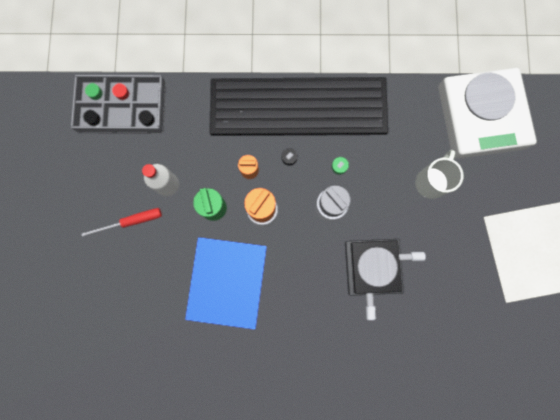

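Candidates for the cap are:
- Large orange: scene (313,205), top (260,204).
- Small orange: scene (334,262), top (248,165).
- Green: scene (364,230), top (208,202).

By the description it is the large orange one, standing on the silver canister. The mat is at top (227,283) and the stage plate at top (378,267) / scene (202,211). The grey canister is at top (334,203).

```bash
cat > h.py <<'E'
from workcell import sense, vision, job, nets
import numpy as np, cv2
from scipy.spatial.transform import Rotation as Ro
C={n:vision.camera_info(n) for n in("scene","top")}
K=lambda i:np.array([[i["fx"],0,i["cx"]],[0,i["fy"],i["cy"]],[0,0,1]])
P={n:K(i)@np.c_[i["R"],i["t"]] for n,i in C.items()}
def tri(ps,pt):
    X=cv2.triangulatePoints(P["scene"],P["top"],np.float64(ps).reshape(2,1),np.float64(pt).reshape(2,1)).ravel()
    return X[:3]/X[3]
def onz(n,p,z):
    i=C[n];R=np.array(i["R"]);c=-R.T@i["t"];d=R.T@np.linalg.inv(K(i))@[p[0],p[1],1]
    return c+d*(z-c[2])/d[2]
def proj(n,X):
    q=P[n]@np.r_[X,1];return q[:2]/q[2]
E
python3 - <<'E'
from h import *
a=cv2.imread("pics/scene0.png");b=cv2.imread("pics/top0.png")
r=lambda im,x,y:cv2.resize(im[y:y+90,x:x+60],None,fx=6.6,fy=6.6,interpolation=cv2.INTER_CUBIC)
cv2.imwrite("pics/crop.png",np.hstack([r(a,283,175),r(b,230,160)]))
for n,f in(("scene",a),("top",b)):
    vision.camera(n)
    for t in("cap","stage_top","stage","mat","canister","grey_canister","mug","bottle","puck_black","puck_green"):
        for d in nets.silhouettes(n,t)[:4]:
            m=d["pixels"];ys,xs=np.nonzero(m)
            print(n,t,round(d["confidence"],2),np.round(d["pixel"]),len(xs),xs.min(),xs.max(),ys.min(),ys.max())
E
```

```text
scene cap 0.96 [314. 212.] 1260 299 327 181 234
scene cap 0.87 [365. 232.] 1226 348 377 203 255
scene cap 0.62 [334. 262.] 652 324 344 245 279
scene stage_top 0.6 [200. 219.] 2054 156 227 189 239
scene stage 0.74 [200. 219.] 2054 156 227 190 239
scene mat 0.65 [341. 207.] 1057 327 361 192 230
scene canister 0.95 [311. 245.] 668 296 327 228 256
scene grey_canister 0.76 [240. 238.] 1594 227 258 204 264
scene mug 0.92 [124. 263.] 2121 101 147 235 289
scene bottle 0.63 [418. 237.] 1427 404 435 202 265
scene puck_green 0.64 [228. 277.] 298 224 241 270 288
top cap 0.93 [260. 203.] 887 244 276 187 222
top cap 0.61 [246. 169.] 375 239 258 155 178
top cap 0.59 [210. 204.] 816 193 226 188 220
top stage_top 0.71 [373. 265.] 3593 344 425 238 320
top stage 0.8 [373. 269.] 3408 345 424 239 319
top stage 0.41 [136. 217.] 544 81 161 207 235
top mat 0.64 [226. 286.] 5887 186 265 238 328
top canister 0.68 [266. 218.] 204 249 278 204 227
top grey_canister 0.91 [329. 202.] 993 314 350 186 221
top mug 0.6 [441. 179.] 1445 416 462 151 198
top bottle 0.55 [160. 182.] 811 142 178 164 195
top puck_black 0.66 [288. 156.] 210 281 296 148 165
top puck_green 0.62 [338. 166.] 237 331 347 157 174
```

View pics/crop.png

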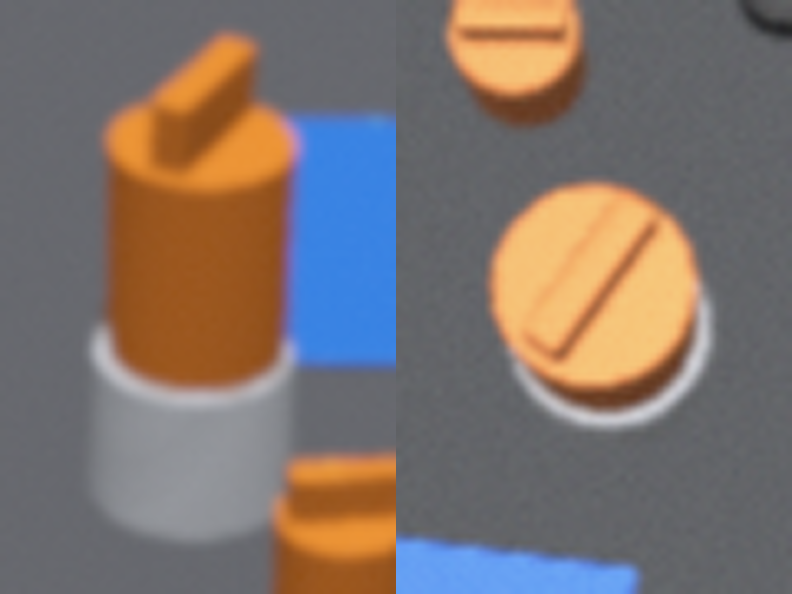

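The crop confirms the large orange cap on the silver canister. Its grip bar's top is centred at about scene (314.3,185.9), top (259.7,202.0). The small orange cap is a separate thing in front.

```bash
python3 - <<'E'
from h import *
cs=lambda x,y:(x/6.6+283,y/6.6+175); ct=lambda x,y:((x-396)/6.6+230,y/6.6+160)
g=tri(cs(206.5,72),ct(592,277));print("grip top",g)
e1,e2=onz("top",ct(543,345),172),onz("top",ct(641,208),172);print(e1,e2,np.degrees(np.arctan2(*(e2-e1)[1::-1])))
print("scene axis",onz("scene",cs(169,102),172),onz("scene",cs(244,41),172))
print("captop circle",onz("top",ct(594,286),145),"shoulder circ",onz("top",ct(612,318),60))
print("plate tri",tri((202,211),(378,267)),onz("top",(378,267),50),onz("scene",(202,211),50))
m=[onz("top",p,3) for p in((200,239),(266,243),(255,328),(187,321))];print("mat",np.round(m),np.mean(m,0))
a=cv2.imread("pics/scene0.png");print([onz("scene",p,3) for p in((361,195),(361,228))])
for n,p,z in(("grey",(335,200),130),("green",(208,200),100),("small",(248,164),70),("bottle",(149,171),150)):print(n,onz("top",p,z))
print(tri((425,206),(149,171)),tri((240,210),(336,198)),"green",tri((366,213),(206,201)),"small",tri((335,249),(248,165)))
E
```

```text
grip top [627.84939108  92.04735576 170.11920247]
[605.48748924 104.40109008 172.        ] [649.37183416  74.3948976  172.        ] -34.36261004329276
scene axis [651.8544818   77.80287238 172.        ] [609.40277132 109.6901749  172.        ]
captop circle [628.74639282  90.29797205 145.        ] shoulder circ [631.15112871  88.52587344  60.        ]
plate tri [ 497.85063621 -179.05304624   42.80224082] [ 497.79631024 -180.14079624   50.        ] [ 511.08857629 -175.49821863   50.        ]
mat [[561. 245.   3.]
 [553.  82.   3.]
 [350. 105.   3.]
 [364. 269.   3.]] [457.09292845 175.11432348   3.        ]
[array([379.18137161, 272.35872021,   3.        ]), array([555.78344414, 232.01458787,   3.        ])]
grey [640.15592886 -71.65412637 130.        ]
green [642.51823119 210.40243837 100.        ]
small [734.51943199 124.51580761  70.        ]
bottle [696.18848366 330.96553427 150.        ]
[697.3324591  332.45903677 145.11257132] [645.27009617 -75.16583515 126.01750822] green [640.45651622 215.9080775   99.47954592] small [733.09378169 126.60115504  67.32009711]
```

Call:
move_arm:
  targets: "-532 -378 0 0 0 0.187 100;-532 -378 0 0 0 0.187 100;-532 -378 0 0 0 0.187 100;-532 -378 0 0 0 0.187 100;-532 -378 0 0 0 0.187 100;-532 -378 0 0 0 0.187 100;-532 -378 0 0 0 0.187 100;-532 -378 0 0 0 0.187 100"
  newtons: 25

```text
time: 2.0
tcp_pos: [504.0, 308.8, 405.0]
ee_rot: [[-0.814, 0.582, 0.001], [0.582, 0.814, 0.0], [-0.0, 0.001, -1.0]]
contact_force: [0.3, 0.2, -0.0]
gripper_width: 92.7
finger_force: 0.0
```

```bash
cat >> h.py <<'E'
def go(x,y,z,yaw=None):
    s=sense();R=np.array(s["ee_rot"]);d=R.T@(np.array([x,y,z])-s["tcp_pos"])
    print("t",s["time"],"tcp",np.round(s["tcp_pos"],1),"yaw_y",np.degrees(np.arctan2(R[1,1],R[0,1])).round(2),"tilt",np.degrees(np.arccos(-R[2,2])).round(2),"w",round(s["gripper_width"],1),"ff",s["finger_force"],"F",np.round(s["contact_force"],1),"-> shift",d.round(1))
    if yaw is not None:
        a=np.radians(yaw);yy=np.array([np.cos(a),np.sin(a),0]);zz=np.array([0,0,-1]);Rt=np.c_[np.cross(yy,zz),yy,zz]
        print("turn",Ro.from_matrix(R.T@Rt).as_rotvec().round(4))
E
python3 -c "
from h import *
go(628.3,91,404,54.5)"
```

```text
t 2.0 tcp [504.  308.8 405. ] yaw_y 54.44 tilt 0.04 w 92.7 ff 0.0 F [ 0.3  0.2 -0. ] -> shift [-227.8 -104.9    1. ]
turn [ 0.0006  0.0003 -0.001 ]
```

Call:
move_arm:
  targets: "-220 -98 0 0 0 0 100;-220 -98 0 0 0 0 100;-220 -98 0 0 0 0 100;-220 -98 0 0 0 0 100;-220 -98 0 0 0 0 100;-220 -98 0 0 0 0 100;-220 -98 0 0 0 0 100;-220 -98 0 0 0 0 100"

```text
time: 2.8
tcp_pos: [624.7, 104.2, 404.7]
ee_rot: [[-0.814, 0.58, -0.001], [0.58, 0.814, 0.001], [0.001, 0.0, -1.0]]
contact_force: [0.1, -0.1, 0.0]
gripper_width: 93.1
finger_force: 0.0
```

```bash
python3 -c "
from h import *
go(628.3,91,335.5,54.5)
im=vision.camera('scene');cv2.imwrite('pics/s1.png',cv2.resize(im[90:270,200:440,::-1],None,fx=3.3,fy=3.3,interpolation=2))"
```

```text
t 2.8 tcp [624.7 104.2 404.7] yaw_y 54.52 tilt 0.05 w 93.1 ff 0.0 F [ 0.1 -0.1  0. ] -> shift [-10.7  -8.7  69.1]
turn [ 0.0003 -0.0009  0.0003]
```

View pics/s1.png

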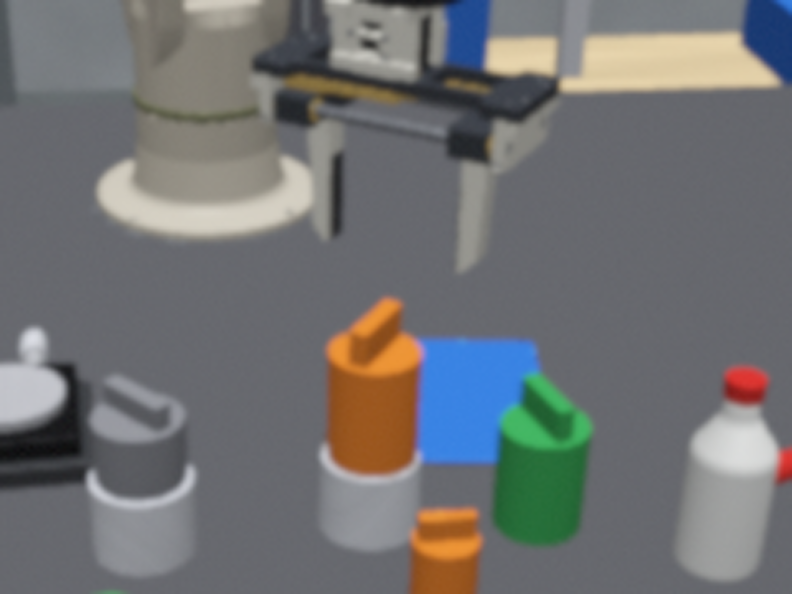

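The gripper hovers over the cap with its fingers astride the grip bar (cap grip at crop (377,330), tips at (328,238) and (468,270)), so I go down.

Call:
move_arm:
  targets: "-11 -9 10 0 0 0 100;-11 -9 30 0 0 0 100;-11 -9 50 0 0 0 100;-11 -9 60 0 0 0 100;-11 -9 68 0 0 0 100;-11 -9 68 0 0 0 100;-11 -9 68 0 0 0 100"

```text
time: 3.55
tcp_pos: [629.1, 89.2, 337.1]
ee_rot: [[-0.814, 0.581, 0.001], [0.581, 0.814, 0.0], [-0.0, 0.0, -1.0]]
contact_force: [0.2, -0.3, 0.1]
gripper_width: 92.7
finger_force: 0.0
```

```bash
python3 -c "
from h import *
go(628.3,91,335.5,54.5)"
```

```text
t 3.55 tcp [629.1  89.2 337.1] yaw_y 54.44 tilt 0.03 w 92.7 ff 0.0 F [ 0.2 -0.3  0.1] -> shift [1.7 1.  1.6]
turn [ 0.0003  0.0004 -0.001 ]
```

Call:
move_arm:
  targets: "1 1 1 0 0 0 60;1 1 1 0 0 0 30;1 1 1 0 0 0 10;1 1 1 0 0 0 5;1 1 1 0 0 0 5;1 1 1 0 0 0 5;1 1 1 0 0 0 5;1 1 1 0 0 0 5"
  newtons: 25

```text
time: 4.35
tcp_pos: [628.7, 90.6, 335.7]
ee_rot: [[-0.813, 0.582, 0.0], [0.582, 0.813, -0.0], [-0.0, -0.0, -1.0]]
contact_force: [-0.3, -0.2, -0.6]
gripper_width: 33.4
finger_force: 0.0
```

Call:
move_arm:
  targets: "0 0 0 0 0 0 5;0 0 0 0 0 0 5;0 0 0 0 0 0 5;0 0 0 0 0 0 5;0 0 0 0 0 0 5;0 0 0 0 0 0 5"

```text
time: 4.95
tcp_pos: [628.7, 90.6, 335.7]
ee_rot: [[-0.813, 0.582, -0.0], [0.582, 0.813, -0.0], [0.0, -0.0, -1.0]]
contact_force: [0.3, -0.6, -0.1]
gripper_width: 13.4
finger_force: 24.9
```

Call:
move_arm:
  targets: "0 0 -5 0 0 0 5;0 0 -15 0 0 0 5;0 0 -28 0 0 0 5;0 0 -42 0 0 0 5;0 0 -56 0 0 0 5;0 0 -70 0 0 0 5;0 0 -84 0 0 0 5;0 0 -95 0 0 0 5"
  newtons: 30

```text
time: 5.75
tcp_pos: [628.7, 90.6, 432.4]
ee_rot: [[-0.813, 0.582, 0.001], [0.582, 0.813, 0.0], [-0.001, 0.001, -1.0]]
contact_force: [0.0, 0.3, -1.0]
gripper_width: 13.4
finger_force: 29.9
```

```bash
python3 -c "
from h import *
go(457,177,435,54.5)
im=vision.camera('scene');cv2.imwrite('pics/s2.png',cv2.resize(im[90:270,200:440,::-1],None,fx=3.3,fy=3.3,interpolation=2))"
```

```text
t 5.75 tcp [628.7  90.6 432.4] yaw_y 54.43 tilt 0.07 w 13.4 ff 29.945811331272125 F [ 0.   0.3 -1. ] -> shift [189.9 -29.6  -2.7]
turn [ 0.0009  0.0008 -0.0012]
```

View pics/s2.png

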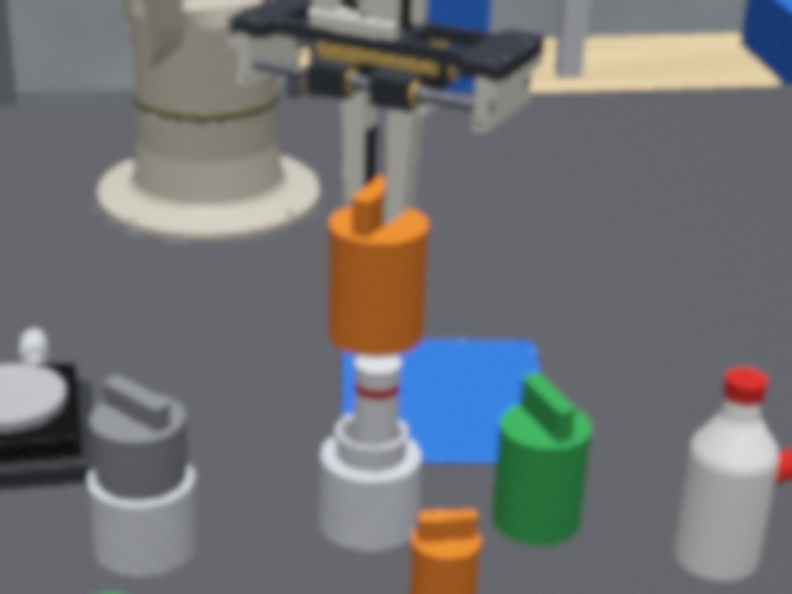

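The cap is clear of the bar, whose banded top shows at crop (377,375) standing in the canister. I carry the cap to the mat.

Call:
move_arm:
  targets: "5 0 -10 0 0 0 5;25 -4 -10 0 0 0 5;55 -9 -10 0 0 0 5;90 -14 -10 0 0 0 5;125 -20 -10 0 0 0 5;155 -25 -10 0 0 0 5;178 -28 -10 0 0 0 5;190 -30 -10 0 0 0 5"

```text
time: 6.6
tcp_pos: [454.7, 177.6, 440.8]
ee_rot: [[-0.815, 0.58, -0.001], [0.58, 0.815, -0.0], [0.001, -0.001, -1.0]]
contact_force: [0.2, 0.4, -1.0]
gripper_width: 13.6
finger_force: 29.9
```

Call:
move_arm:
  targets: "0 0 10 0 0 0 5;0 0 30 0 0 0 5;0 0 55 0 0 0 5;0 0 80 0 0 0 5;0 0 105 0 0 0 5;0 0 125 0 0 0 5;0 0 138 0 0 0 5;0 0 144 0 0 0 5"

```text
time: 7.4
tcp_pos: [457.4, 175.9, 294.7]
ee_rot: [[-0.813, 0.583, -0.002], [0.583, 0.813, -0.002], [0.0, -0.002, -1.0]]
contact_force: [-0.2, -0.8, -1.1]
gripper_width: 13.7
finger_force: 29.9
```

```bash
python3 -c "
from h import *
go(457,177,278.7,54.5)"
```

```text
t 7.4 tcp [457.4 175.9 294.7] yaw_y 54.36 tilt 0.13 w 13.7 ff 29.946363866329193 F [-0.2 -0.8 -1.1] -> shift [ 0.9  0.7 16. ]
turn [-0.0022 -0.0005 -0.0024]
```

Call:
move_arm:
  targets: "0 0 6 0 0 0 5;0 0 10 0 0 0 5;0 0 13 0 0 0 5;0 0 13 0 0 0 5"

```text
time: 7.8
tcp_pos: [456.7, 176.6, 283.7]
ee_rot: [[-0.813, 0.582, 0.0], [0.582, 0.813, 0.0], [-0.0, 0.0, -1.0]]
contact_force: [-0.8, 0.2, -0.4]
gripper_width: 14.0
finger_force: 29.9
```

Call:
move_arm:
  targets: "0 0 2 0 0 0 5;0 0 3 0 0 0 5;0 0 4 0 0 0 5;0 0 5 0 0 0 5;0 0 5 0 0 0 5;0 0 5 0 0 0 5"

```text
time: 8.4
tcp_pos: [456.7, 176.7, 278.8]
ee_rot: [[-0.813, 0.582, 0.0], [0.582, 0.813, -0.0], [-0.0, 0.0, -1.0]]
contact_force: [-0.9, -0.2, -0.3]
gripper_width: 13.4
finger_force: 29.9
```

Call:
move_arm:
  targets: "0 0 0.5 0 0 0 5;0 0 1 0 0 0 5;0 0 1 0 0 0 5"

```text
time: 8.7
tcp_pos: [456.7, 176.7, 278.6]
ee_rot: [[-0.813, 0.582, 0.001], [0.582, 0.813, 0.0], [-0.0, 0.001, -1.0]]
contact_force: [-2.1, -0.6, 13.7]
gripper_width: 14.1
finger_force: 30.0
```

Contact on the mat. I open slowly, then rise.

Call:
move_arm:
  targets: "0 0 -0.5 0 0 0 5;0 0 -0.5 0 0 0 18;0 0 -0.5 0 0 0 30;0 0 -0.5 0 0 0 40;0 0 -0.5 0 0 0 50;0 0 -0.5 0 0 0 60;0 0 -0.5 0 0 0 60"

```text
time: 9.4
tcp_pos: [456.7, 176.7, 278.2]
ee_rot: [[-0.813, 0.582, -0.0], [0.582, 0.813, -0.0], [-0.0, -0.0, -1.0]]
contact_force: [-0.8, -0.5, -0.4]
gripper_width: 52.1
finger_force: 0.0
```

Call:
move_arm:
  targets: "0 0 -20 0 0 0 60;0 0 -50 0 0 0 80;0 0 -90 0 0 0 80;0 0 -130 0 0 0 80;0 0 -130 0 0 0 80;0 0 -130 0 0 0 80"

```text
time: 10.0
tcp_pos: [456.6, 176.6, 408.9]
ee_rot: [[-0.813, 0.582, 0.002], [0.582, 0.813, 0.001], [-0.001, 0.002, -1.0]]
contact_force: [0.1, -0.5, -0.3]
gripper_width: 74.1
finger_force: 0.0
```

```bash
python3 -c "
from h import *
go(628.3,91,410,54.5)
S=[]
for n in('scene','top'):
    im=vision.camera(n);cv2.imwrite(f'pics/{n}3raw.png',im[:,:,::-1])
a=cv2.imread('pics/scene3raw.png');b=cv2.imread('pics/top3raw.png')
r=lambda im,x,y,w,h,f:cv2.resize(im[y:y+h,x:x+w],None,fx=f,fy=f,interpolation=2)
cv2.imwrite('pics/c3.png',np.hstack([r(a,290,130,80,120,5),r(b,215,165,80,120,5)]))"
```

```text
t 10.0 tcp [456.6 176.6 408.9] yaw_y 54.43 tilt 0.13 w 74.1 ff 0.0 F [ 0.1 -0.5 -0.3] -> shift [-189.5   30.3   -0.8]
turn [ 0.002   0.001  -0.0012]
```

View pics/c3.png

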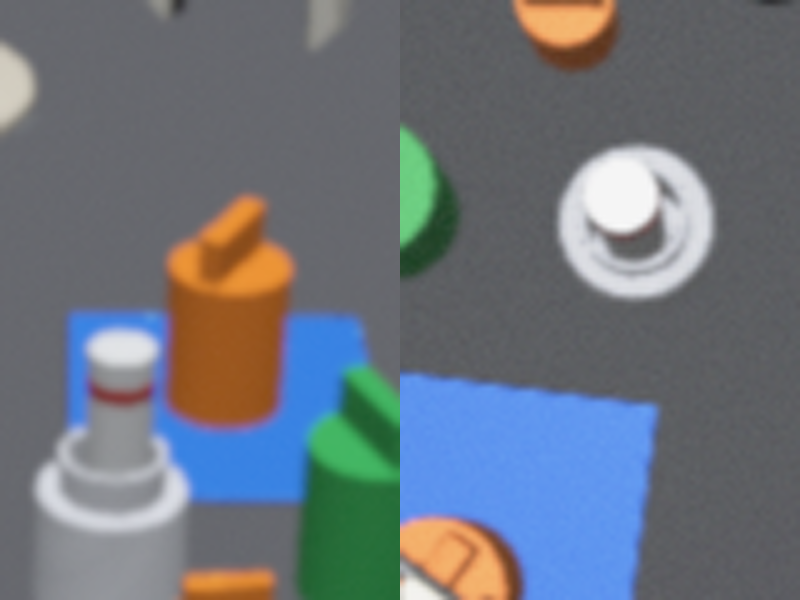

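The cap stands upright on the mat (scene crop (228,320)). The bar's top face is at scene (314.4,199.8), top (259.4,203.8). Next I triangulate it and fit the plate ellipse in both views.

```bash
python3 - <<'E'
from h import *
p=tri((314.4,199.8),(259.4,203.8));print("bar top",p,onz("top",(259.4,203.8),136),onz("scene",(314.4,199.8),136),"cap",tri((236.5/5+290,236/5+130),(60/5+215,560/5+165)))
go(p[0],p[1],405,54.5)
c={}
for n,(x,y,w,h) in(("scene",(170,190,60,40)),("top",(345,238,60,58))):
    im=cv2.imread(f"pics/{n}3raw.png");g=cv2.cvtColor(im[y:y+h,x:x+w],cv2.COLOR_BGR2GRAY)
    th,m=cv2.threshold(g,0,255,cv2.THRESH_OTSU)
    k=max(cv2.findContours(m,cv2.RETR_EXTERNAL,cv2.CHAIN_APPROX_NONE)[0],key=cv2.contourArea)
    e=cv2.fitEllipse(cv2.convexHull(k));c[n]=np.array(e[0])+[x,y];print(n,th,cv2.contourArea(k),c[n],e[1:],onz(n,c[n],50))
print(tri(c["scene"],c["top"]))
E
```

```text
bar top [629.55143962  93.77799334 135.01456769] [629.17932308  92.08806861 136.        ] [631.27633025  94.75355649 136.        ] cap [473.43912708 170.91739273 111.61432924]
t 10.1 tcp [456.3 176.6 407.4] yaw_y 54.44 tilt 0.08 w 74.4 ff 0.0 F [0.3 0.  0.1] -> shift [-189.1   33.4    2.2]
turn [-0.0012 -0.0006 -0.001 ]
scene 128.0 584.5 [203.3457222  205.01376343] ((26.779829025268555, 39.02848815917969), 64.80095672607422) [ 480.35661049 -173.94436126   50.        ]
top 129.0 1149.5 [377.22082901 266.42822075] ((38.447975158691406, 39.62192916870117), 134.3499755859375) [ 499.08669409 -178.37203916   50.        ]
[ 498.94469066 -173.56394336   60.90836839]
```

Call:
move_arm:
  targets: "-40 7 0 0 0 0 100;-80 14 0 0 0 0 100;-120 21 0 0 0 0 100;-160 28 0 0 0 0 100;-190 33 0 0 0 0 100;-190 33 0 0 0 0 100;-190 33 0 0 0 0 100"

```text
time: 10.8
tcp_pos: [630.2, 92.7, 406.0]
ee_rot: [[-0.813, 0.582, -0.003], [0.582, 0.813, -0.001], [0.002, -0.003, -1.0]]
contact_force: [0.3, 0.3, -0.5]
gripper_width: 92.9
finger_force: 0.0
```

```bash
python3 - <<'E'
from h import *
go(629.5,92.7,283,54.5)
c={}
for n,(x,y,w,h) in(("scene",(170,190,60,40)),("top",(345,238,60,58))):
    im=cv2.imread(f"pics/{n}3raw.png");g=cv2.resize(cv2.cvtColor(im[y:y+h,x:x+w],cv2.COLOR_BGR2GRAY),None,fx=4,fy=4,interpolation=2)
    th,m=cv2.threshold(g,110,255,0)
    m=cv2.morphologyEx(m,cv2.MORPH_OPEN,cv2.getStructuringElement(2,(49,49)))
    k=max(cv2.findContours(m,cv2.RETR_EXTERNAL,cv2.CHAIN_APPROX_NONE)[0],key=cv2.contourArea)
    e=cv2.fitEllipse(cv2.convexHull(k));c[n]=(np.array(e[0])-1.5)/4+[x,y];print(n,c[n],np.array(e[1])/4,e[2],onz(n,c[n],50))
print(tri(c["scene"],c["top"]))
E
```

```text
t 10.8 tcp [630.2  92.7 406. ] yaw_y 54.38 tilt 0.2 w 92.9 ff 0.0 F [ 0.3  0.3 -0.5] -> shift [ 3.00e-01 -1.00e-01  1.23e+02]
turn [-0.0026 -0.0024 -0.0021]
scene [201.70656967 208.53584671] [21.89871216 36.29652405] 80.230224609375 [ 498.40155444 -177.03473765   50.        ]
top [377.20526123 266.44615555] [39.24739838 40.50331116] 132.3114471435547 [ 499.04505917 -178.33530621   50.        ]
[ 499.02836361 -177.49456443   50.48890604]
```

Both views now agree on the plate: centre (499,-177.8), height 50. I descend on the bar.

Call:
move_arm:
  targets: "0 0 25 0 0 0 100;0 0 50 0 0 0 100;0 0 75 0 0 0 100;0 0 95 0 0 0 100;0 0 110 0 0 0 100;0 0 120 0 0 0 100;0 0 123 0 0 0 100;0 0 123 0 0 0 100"

```text
time: 11.6
tcp_pos: [630.3, 93.2, 285.2]
ee_rot: [[-0.814, 0.581, -0.0], [0.581, 0.814, -0.0], [0.0, -0.0, -1.0]]
contact_force: [-0.3, -0.5, -0.1]
gripper_width: 93.1
finger_force: 0.0
```

Call:
move_arm:
  targets: "0 0 0 0 0 0 60;0 0 0 0 0 0 45;0 0 0 0 0 0 35;0 0 0 0 0 0 25;0 0 0 0 0 0 25;0 0 0 0 0 0 25;0 0 0 0 0 0 25;0 0 0 0 0 0 25"
  newtons: 30

```text
time: 12.4
tcp_pos: [630.4, 93.0, 285.2]
ee_rot: [[-0.813, 0.582, -0.0], [0.582, 0.813, -0.0], [0.0, -0.0, -1.0]]
contact_force: [-1.9, -0.7, 0.6]
gripper_width: 33.4
finger_force: 0.1
```

Call:
move_arm:
  targets: "0 0 0 0 0 0 15;0 0 0 0 0 0 15;0 0 0 0 0 0 15;0 0 0 0 0 0 15"
  newtons: 35

```text
time: 12.8
tcp_pos: [630.4, 93.0, 285.2]
ee_rot: [[-0.813, 0.582, -0.0], [0.582, 0.813, -0.0], [0.0, -0.0, -1.0]]
contact_force: [0.8, -0.2, -0.9]
gripper_width: 31.7
finger_force: 35.0
```

Call:
move_arm:
  targets: "0 0 -6 0 0 0 15;0 0 -16 0 0 0 15;0 0 -30 0 0 0 15;0 0 -46 0 0 0 15;0 0 -64 0 0 0 15;0 0 -82 0 0 0 15;0 0 -98 0 0 0 15;0 0 -108 0 0 0 15"

```text
time: 13.6
tcp_pos: [630.5, 92.9, 395.8]
ee_rot: [[-0.813, 0.582, 0.002], [0.582, 0.813, 0.001], [-0.002, 0.002, -1.0]]
contact_force: [0.1, 0.3, -2.5]
gripper_width: 31.7
finger_force: 35.0
```

```bash
python3 -c "
from h import *
im=vision.camera('scene');cv2.imwrite('pics/s4.png',cv2.resize(im[90:270,200:440,::-1],None,fx=3.3,fy=3.3,interpolation=2))
go(499,-178,425,54.5)"
```

```text
t 13.65 tcp [630.7  93.  396.7] yaw_y 54.42 tilt 0.23 w 31.2 ff 34.96910333633423 F [ 1.1  0.4 -0.7] -> shift [ -50.6 -297.   -29. ]
turn [ 0.003   0.0026 -0.0014]
```

View pics/s4.png

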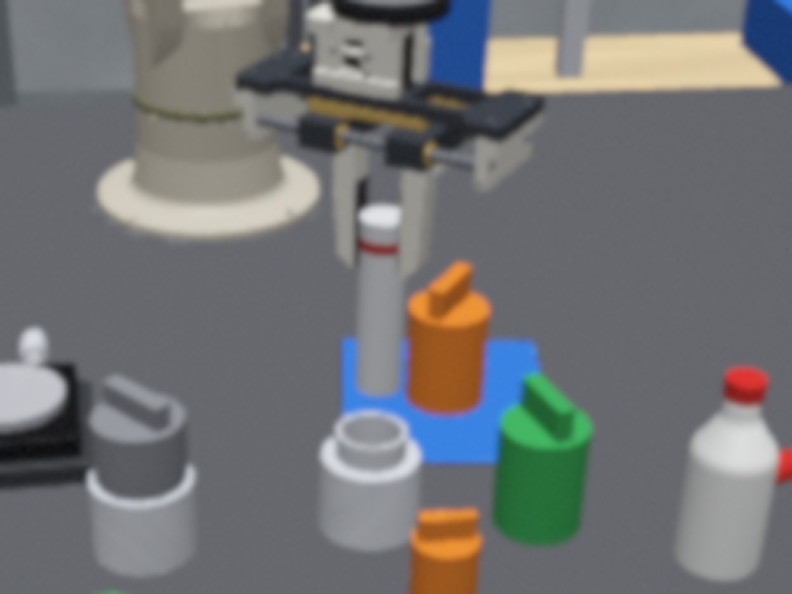

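The bar hangs upright in the gripper and is clear (crop (380,300)). The canister still stands at crop (370,480). I carry the bar to the stage.

Call:
move_arm:
  targets: "0 0 -10 0 0 0 15;-2 -10 -25 0 0 0 15;-5 -30 -35 0 0 0 15;-10 -57 -35 0 0 0 15;-15 -87 -35 0 0 0 15;-20 -118 -35 0 0 0 15;-25 -148 -35 0 0 0 15;-30 -176 -35 0 0 0 15"

```text
time: 14.45
tcp_pos: [550.5, -70.5, 428.8]
ee_rot: [[-0.812, 0.583, -0.0], [0.583, 0.812, -0.001], [-0.0, -0.001, -1.0]]
contact_force: [-0.6, 0.4, -1.7]
gripper_width: 31.7
finger_force: 35.0
```

Call:
move_arm:
  targets: "-4 -25 0 0 0 0 15;-8 -50 0 0 0 0 15;-12 -72 0 0 0 0 15;-16 -92 0 0 0 0 15;-18 -107 0 0 0 0 15;-20 -116 0 0 0 0 15;-20.5 -120 0 0 0 0 15;-20.5 -120 0 0 0 0 15"

```text
time: 15.25
tcp_pos: [499.1, -177.3, 428.3]
ee_rot: [[-0.813, 0.582, 0.0], [0.582, 0.813, 0.0], [-0.0, 0.0, -1.0]]
contact_force: [0.1, 0.3, -3.7]
gripper_width: 31.8
finger_force: 35.0
```

```bash
python3 -c "
from h import *
go(499,-178,329.2,54.4)"
```

```text
t 15.25 tcp [ 499.1 -177.3  428.3] yaw_y 54.41 tilt 0.01 w 31.8 ff 34.969024658203125 F [ 0.1  0.3 -3.7] -> shift [-0.3 -0.6 99.1]
turn [0.0001 0.0001 0.0001]
```

Call:
move_arm:
  targets: "0 0 10 0 0 0 15;0 0 25 0 0 0 15;0 0 42 0 0 0 15;0 0 58 0 0 0 15;0 0 72 0 0 0 15;0 0 82 0 0 0 15;0 0 87 0 0 0 15;0 0 87 0 0 0 15"

```text
time: 16.05
tcp_pos: [499.4, -176.8, 340.5]
ee_rot: [[-0.814, 0.581, -0.001], [0.581, 0.814, 0.0], [0.001, -0.0, -1.0]]
contact_force: [-0.3, 0.8, -2.5]
gripper_width: 31.4
finger_force: 35.0
```

```bash
python3 -c "
from h import *
go(499,-178,329.2,54.4)
a=vision.camera('scene')[110:250,140:270,::-1];b=vision.camera('top')[200:340,310:440,::-1]
cv2.imwrite('pics/s5.png',cv2.resize(np.hstack([a,b]),None,fx=3,fy=3,interpolation=2))"
```

```text
t 16.05 tcp [ 499.4 -176.8  340.5] yaw_y 54.46 tilt 0.07 w 31.4 ff 34.96893882751465 F [-0.3  0.8 -2.5] -> shift [-0.4 -1.2 11.3]
turn [-0.0004 -0.0011  0.0011]
```

View pics/s5.png

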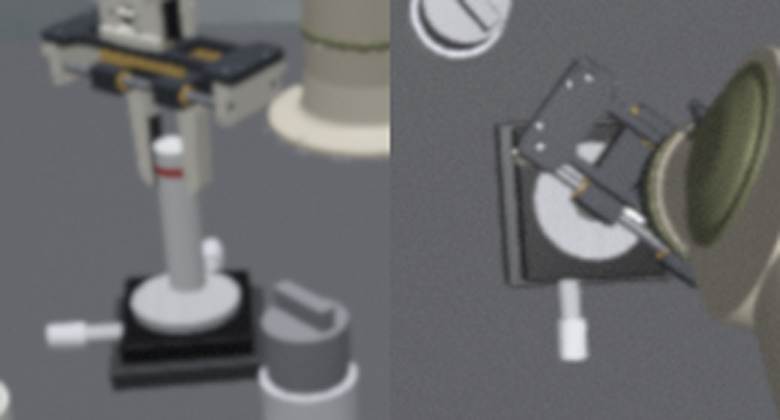

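The bar is over the plate, with its foot at crop (187,285) and the plate centre at (186,300). It leans in the image, so I check that against perspective.

```bash
python3 -c "
from h import *
for z in (61,191): print((proj('scene',np.array([499.4,-176.8,z]))-[140,110])*3)"
```

```text
[184.11068749 285.0560851 ]
[168.86833894 145.18432655]
```

The lean is only perspective, so the bar is vertical. I lower it.

Call:
move_arm:
  targets: "0 0 3 0 0 0 15;0 0 6 0 0 0 15;0 0 8 0 0 0 15;0 0 9 0 0 0 15;0 0 9 0 0 0 15;0 0 9 0 0 0 15"

```text
time: 16.75
tcp_pos: [499.3, -177.2, 332.3]
ee_rot: [[-0.813, 0.582, 0.0], [0.582, 0.813, -0.0], [-0.0, -0.0, -1.0]]
contact_force: [-0.1, -0.2, -2.3]
gripper_width: 31.3
finger_force: 35.0
```

Call:
move_arm:
  targets: "0 0 0.5 0 0 0 15;0 0 1 0 0 0 15;0 0 1.5 0 0 0 15;0 0 1.5 0 0 0 15"

```text
time: 17.15
tcp_pos: [499.3, -177.1, 330.7]
ee_rot: [[-0.813, 0.582, -0.0], [0.582, 0.813, 0.0], [0.0, -0.0, -1.0]]
contact_force: [1.0, -0.2, -1.9]
gripper_width: 31.6
finger_force: 35.0
```

Call:
move_arm:
  targets: "0 0 0.4 0 0 0 15;0 0 0.8 0 0 0 15;0 0 1 0 0 0 15;0 0 1 0 0 0 15"

```text
time: 17.55
tcp_pos: [499.3, -177.1, 329.7]
ee_rot: [[-0.813, 0.582, -0.0], [0.582, 0.813, 0.0], [0.0, -0.0, -1.0]]
contact_force: [-0.2, 0.5, -2.3]
gripper_width: 31.5
finger_force: 35.0
```

Call:
move_arm:
  targets: "0 0 0.3 0 0 0 15;0 0 0.6 0 0 0 15;0 0 0.6 0 0 0 15"

```text
time: 17.85
tcp_pos: [499.3, -177.1, 329.1]
ee_rot: [[-0.813, 0.582, 0.0], [0.582, 0.813, -0.0], [-0.0, 0.0, -1.0]]
contact_force: [-0.6, 0.3, -2.1]
gripper_width: 31.5
finger_force: 35.0
```

Call:
move_arm:
  targets: "0 0 0.3 0 0 0 15;0 0 0.6 0 0 0 15;0 0 0.6 0 0 0 15"

```text
time: 18.15
tcp_pos: [499.4, -177.3, 329.1]
ee_rot: [[-0.813, 0.582, 0.001], [0.582, 0.813, -0.0], [-0.001, 0.0, -1.0]]
contact_force: [-1.1, -0.1, 5.1]
gripper_width: 31.4
finger_force: 35.0
```

Contact with the plate. I ease off and open gently.

Call:
move_arm:
  targets: "0 0 -0.3 0 0 0 15;0 0 -0.3 0 0 0 15;0 0 -0.3 0 0 0 36;0 0 -0.3 0 0 0 40;0 0 -0.3 0 0 0 50;0 0 -0.3 0 0 0 65;0 0 -0.3 0 0 0 80;0 0 -0.3 0 0 0 100"
  newtons: 10

```text
time: 18.95
tcp_pos: [499.3, -177.1, 328.8]
ee_rot: [[-0.813, 0.582, 0.0], [0.582, 0.813, -0.0], [-0.0, -0.0, -1.0]]
contact_force: [0.6, -1.1, -0.6]
gripper_width: 64.7
finger_force: 0.0
```

Call:
move_arm:
  targets: "0 0 0 0 0 0 100;0 0 0 0 0 0 100;0 0 -15 0 0 0 100;0 0 -40 0 0 0 100;0 0 -75 0 0 0 100;0 0 -110 0 0 0 100;0 0 -120 0 0 0 100;0 0 -120 0 0 0 100"

```text
time: 19.75
tcp_pos: [499.4, -177.2, 450.2]
ee_rot: [[-0.813, 0.582, 0.003], [0.582, 0.813, -0.001], [-0.003, 0.001, -1.0]]
contact_force: [-0.3, -0.3, -0.2]
gripper_width: 92.9
finger_force: 0.0
```

```bash
python3 -c "
from h import *
go(499,-178,329.2,54.4)
im=vision.camera('scene')[130:280,140:400,::-1]
cv2.imwrite('pics/s6.png',cv2.resize(im,None,fx=3,fy=3,interpolation=2))"
```

```text
t 19.75 tcp [ 499.4 -177.2  450.2] yaw_y 54.43 tilt 0.18 w 92.9 ff 0.0 F [-0.3 -0.3 -0.2] -> shift [  0.2  -1.1 121. ]
turn [0.0013 0.0029 0.0006]
```

View pics/s6.png

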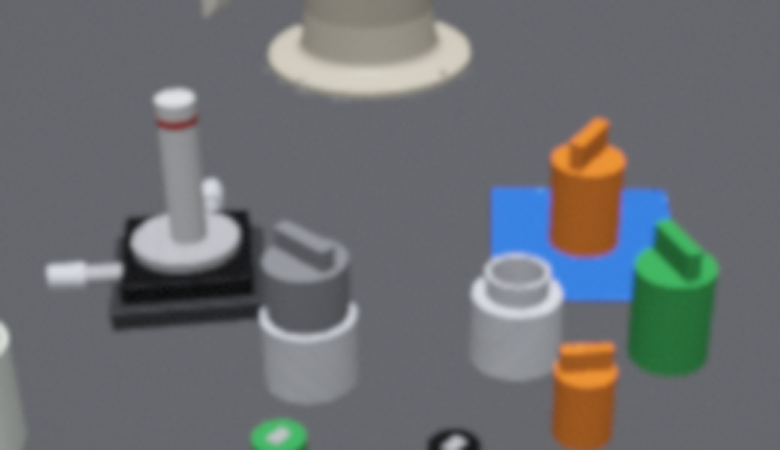

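The bar stands upright on the plate, band up (crop (187,240) foot). The cap is on the mat (crop (587,200)), the canister is standing, and the gripper is clear. I hand the job in.

```bash
python3 -c "
from workcell import job
print(job.job_done())"
```

```text
the job is handed in; nothing more can be done
None
```

The job is handed in, with no verdict shown: the last picture had the cap open end down on the blue mat, the bar upright and band up at about the middle of the steel plate, and the canister still standing where it was.

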